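# Stroke-test a rebuilt rear shock in the holder block

### The arm

A 6-joint arm with a two-finger parallel gripper is mounted at the origin on the work surface. World frame = base frame: x ahead of the robot, y to its left, z up, the work surface at z = 0. Lengths are in m, angles in rad, forces in N, time in s.
With the tool pointing down it reaches from about 0.4 to 0.825 m from the base axis. Payload 7 kg.
Tool frame: the origin (TCP) lies midway between the tips of the shut fingers; the grasp point (between the pads) lies 19 mm behind it; z points along the fingers, y is the line along which they close (so a half turn about z gives the same grasp; the last joint's range is limited). The gripper opens to 88 mm and grips with 3 to 60 N. Pads are 19 mm wide; open, the fingers measure 130 mm over their backs; the gripper's body (78 mm by 193 mm) begins 47 mm behind the grasp point.
Start: joints at [-0.954, 0.359, 0.012, 0, -1.224, -0.288], TCP at [0.218, -0.639, 0.227] pointing down, gripper open.
Joint ranges: [-3.07, 3.07], [-1.43, 2.12], [-1.02, 1.25], [-3.03, 1.67], [-3.05, -0], [-3.03, 3.03]. Speed limits (rad/s): [2.39, 2.39, 3.01, 3.14, 3.14, 3.14].

### API

Orientations are given as [roll, pitch, yaw] about the fixed x, y, z axes, in that order (R = Rz(yaw) Ry(pitch) Rx(roll)).
In Python, from station import arm, grab_frame, camera_params, spot_in gives the robot as it stands.
- The arm moves only by the shell command python3 -m jog 'ROWS' [FORCE]. ROWS is JSON, a list that holds one entry, the list of rows, each a list of 7 numbers: the shift along the tool's x, y, z in mm, then the turn, a rotation vector about the tool's x, y, z in rad, then the finger opening in mm, from 0 to 87.6. In form: [[[x, y, z, wx, wy, wz, fingers], ...]]. A call has 1 to 20 rows; each row is the pose to reach, as a shift and turn from the pose commanded when the call began, along the tool's axes at that moment; what a row does not reach only later rows make up. A row lasts 1/8 s, in which the tool goes at most 62.5 mm and 10.7 degrees, less where a joint would pass 70% of its speed; a pose out of reach is approached as far as the arm can. A call with a gripper value outside its range is refused whole. The fingers move at their own pace and stop on an object; FORCE is the grip in N (left out, the last holds). Time passes only in rows, so rows that repeat a pose let the fingers close. It gives the time, the measured TCP pose, the force, the opening and the grip force at its end, in the units of the state.
- arm.get_state(): the state, without advancing time (a new reading comes with each control period).
- grab_frame(name): name is "side" or "top"; returns (picture, depth): 420x560x3 uint8, blue, green, red; 420x560 float32, m along the optical axis (not along the pixel's ray), 0 where there is no reading.
- camera_params(name): a dict with "mtx" (3x3 intrinsics, pixels), "k1" (the pictures are not rectified: a ray, as slopes to the right and down, at radius r is drawn at 1 + k1 r^2 times it, then the intrinsics apply), "R" (3x3) and "t" (3): a world point X has camera coordinates R X + t. Camera axes: x right, y down, z forward; pixel columns grow to the right and rows downward; lengths in m; the calibration is good to about 2 mm. A picture is of the moment at which its call begins. camera_params takes no time and is no camera call.
- arm.job_done(): hands the job in; it is judged then, once.
Trained networks look in the newest picture that a camera, given by its name, has taken for a name from the list of things; names that differ only in an ending like _2 or _b are one class to them, and where a whole thing is asked for, a point or a joint stands for the part that bears it (a point fixed in the world has none). Each returns a list of dicts, best first, with "confidence" (0 to 1); they miss things now and then, are a little off and sometimes report something else, mostly with a low value. They report only what shows in the picture. A call takes as long as a camera call.
- spot_in(query, camera): "uv" ([column, row] in pixels, amid what is visible of it).
The state is a dict: "t": time; "q": joint angles; "qd": joint speeds; "joint_efforts": joint torques, N m; "eef_pos": TCP position; "ee_rot": TCP orientation; "force": force on the tool from outside, world axes, zero at the start; "moment": the same for the moment, N m; "width": finger opening in m; "gripper_force": force on a finger pad.
Only numpy, scipy, OpenCV 4.12 (cv2) and the standard library are available. Lean on these libraries where they do the work, as an engineer would, in place of code of your own. Each camera call takes 0.05 s, during which the arm holds its last target. There are 200 camera calls.

### The job

The coil shock standing in the wooden rack has just been rebuilt. Lower it, body end down and without dropping it, all the way into the widest bore of the blue holder block, then push its eyelet down through the whole stroke, past the point where the yellow rubber bumper lands on the silver seal head, until the bumper is squashed solid; keep it there for about half a second, never pushing with more than 22 N. Then let go so that the shaft comes all the way back out; leave the shock standing in the bore and do not disturb the other parts in the rack, the red spring, the bottle or the tub.

Things in the scene. Friction and masses are not known exactly. Their poses are not given: they have to be found in the camera images.
- shock_mid (a point): The shock, upright in a rack hole with 5 mm of play all round; 200 mm tall, 0.5 kg (0.4 to 0.58). Its dark steel body is a tube 36 mm in diameter and 100 mm long; the flat foot has a 3 mm bevel; a blue collar 44 mm across sits 68 to 76 mm above the foot. This point is on the axis, 100 mm above the foot; z up along the shaft.
- shock_eye (a point): Centre of the aluminium eyelet on top of the shock, 186 mm above its foot with the shaft out: a solid round barrel 28 mm in diameter, lying level along this frame's y axis, with flat ends 26 mm apart to grip across; its rounded top is 14 mm above this point. Hold the shock here (it hangs straight) and push down here. Below it, to 38 mm below this point, nothing is wider than 22 mm.
- bumper (a point): Centre of the top of the yellow rubber bumper ring, 20 mm across and 14 mm tall, on the 12 mm shaft, 24 mm below the eyelet's centre. Eyelet, shaft and bumper go down together for a stroke of 24 to 36 mm until the bumper lands on the silver seal head: the spacers under the head differ from shock to shock, so the stroke is not known beforehand. Then the bumper squashes by 5 mm more.
- shock_top (a point): Top of the eyelet, where to push, 200 mm above the foot with the shaft out. The push it takes: from 4 N at the start to about 6 N just before the bumper lands, plus 4.5 N per 0.1 m/s of speed; landed, the bumper starts to give at 9 N, takes 1.2 N more per mm and goes solid at 15 N, beyond which the force climbs steeply. Let go, it all comes back out by itself in under a second.
- bore (a point): Centre of the mouth of the widest bore, in the top of the blue holder block (fixed, 76 by 160 mm on a steel foot plate 76 by 210 mm). z up, y along the block. The mouth is 60 mm above the bench; the bore is vertical, 38 mm in diameter, 45 mm deep with a flat floor and a 3 mm bevel at the mouth. The other bores, 52 and 97 mm from it along -y, are too narrow (31 and 24 mm).
- rack: The wooden rack, 80 by 240 by 40 mm, fixed, with three round holes 46 mm wide and 30 mm deep in a row along its y axis, 75 mm apart (the middle one at its centre). Origin at the centre of its underside. The shock stands in one of the holes, the sleeve and the spare body in the others.
- sleeve: Bystander: a black round air sleeve, 43 mm across and 70 mm tall, standing in a rack hole. Origin at the centre of its foot.
- spare: Bystander: a bare aluminium damper body, 35 mm across and 74 mm tall, standing in a rack hole. Origin at the centre of its foot.
- coil: Bystander: the shock's red coil spring, 63 mm across and 125 mm tall, standing on the bench. Origin at the centre of its foot.
- oil: Bystander: a white bottle with a red cap, 64 mm across and 170 mm tall. Origin at the centre of its foot.
- grease: Bystander: a grease tub with a green lid, 76 mm across and 55 mm tall. Origin at the centre of its foot.

How it is judged:
On the way, in this order (a step that is already met when the one before it is completed fails the run):
1. the shock stands in the widest bore, foot on the bore's floor (within 3 mm), upright, with its shaft still out (to 6 mm) (horizontal distance between shock_mid and bore below 0.006 m and z of shock_mid in the frame of bore below 0.058 m and angle between shock_mid's own z axis and vertical below 0.06 rad and distance between shock_mid and shock_eye above 0.08 m), for 0.1 s.
2. standing there, the shaft is pushed through the whole stroke and the bumper squashed by at least 4.4 of its 5 mm, for 0.3 s (horizontal distance between shock_mid and bore below 0.006 m and z of shock_mid in the frame of bore below 0.058 m and angle between shock_mid's own z axis and vertical below 0.06 rad and distance between shock_mid and shock_eye below 0.06 m and distance between shock_eye and bumper below 0.0196 m), for 0.3 s.
At the end, for the whole second after the job is handed in: The shock stands in the widest bore, foot within 3 mm of the bore's floor, its mid point within 6 mm of the bore's axis and upright within 3.4 degrees, with the shaft fully out again (to 2 mm) and the bumper free (to 1 mm) (horizontal distance between shock_mid and bore below 0.006 m and z of shock_mid in the frame of bore below 0.058 m and angle between shock_mid's own z axis and vertical below 0.06 rad and distance between shock_mid and shock_eye above 0.084 m and distance between shock_eye and bumper above 0.023 m); the robot touches nothing.
It fails at once if the bumper is pressed on the seal head with more than 17 N, which is a push of more than 22 N on the eyelet (the gas carries the rest) (contact force between stroke and shock above 17 N).
It fails at once if the shock is dropped or rammed into the holder block: more than 40 N between them while the shaft is still out (contact force between shock and holder above 40 N and distance between shock_mid and shock_eye above 0.08 m).
It fails at once if a bystander (sleeve, spare body, coil spring, oil bottle, grease tub) is moved by more than 25 mm (distance of any of sleeve, spare, coil, oil, grease from where it was at the start of the episode above 0.025 m).
It also fails if it takes over 66 s, if anything falls off the work surface, if the arm or the gripper's body presses on something with over 40 N, if the wrist force passes 120 N, or if a joint passes its speed limit or range.

## Working session

There is one attempt and no reset: what is moved stays moved. The work goes in short steps, Python scripts to look and compute and a shell command to move; the robot and the scene stay as the last step left them, time stands still between calls to the robot, and variables do not carry over. Pictures are saved under pics/ and viewed, at most 10 in all, crops included, and the job is handed in when it is done.

```bash
mkdir -p pics; ls
cat > h.py <<'E'
import numpy as np, cv2
from station import arm, grab_frame, camera_params, spot_in
def ray(uv,c):
    p=camera_params(c);K=np.array(p["mtx"],float);k=p["k1"]
    d=np.linalg.inv(K)@[uv[0],uv[1],1.];x=d[:2].copy()
    for _ in range(20): x=d[:2]/(1+k*(x@x))
    R=np.array(p["R"]);t=np.array(p["t"]).ravel()
    return -R.T@t, R.T@np.array([x[0],x[1],1.])
def at_z(uv,c,z):
    o,d=ray(uv,c);return o+d*(z-o[2])/d[2]
def at_depth(uv,c,dep):
    o,d=ray(uv,c);return o+d*dep
def proj(X,c):
    p=camera_params(c);X=np.array(p["R"])@X+np.array(p["t"]).ravel()
    x=X[:2]/X[2];x=x*(1+p["k1"]*(x@x));K=np.array(p["mtx"]);return (K@[x[0],x[1],1])[:2]
def cloud(c,dep):
    p=camera_params(c);K=np.array(p["mtx"],float);h,w=dep.shape
    uv=np.stack(np.meshgrid(np.arange(w),np.arange(h)),-1).astype(float)
    d=(uv-K[:2,2])/[K[0,0],K[1,1]];x=d.copy()
    for _ in range(20): x=d/(1+p["k1"]*(x**2).sum(-1,keepdims=True))
    P=np.concatenate([x,np.ones((h,w,1))],-1)*dep[...,None]
    return (P-np.array(p["t"]).ravel())@np.array(p["R"])
E
python3 - <<'E'
from h import *
np.set_printoptions(precision=4,suppress=True)
for c in("top","side"):
    im,d=grab_frame(c);cv2.imwrite(f"pics/{c}0.png",im);np.save(c+"0.npy",d)
    print(c,ray((280,210),c))
    for n in("shock_eye","shock_top","bore","rack","sleeve","spare","coil","oil","grease","bumper"):
        for r in spot_in(n,c)[:2]:
            u,v=r["uv"];z=d[int(v),int(u)];print(n,np.round(r["uv"]),r["confidence"],at_depth((u,v),c,z) if z else None)
s=arm.get_state();print(s)
E
```

```text
pics
top (array([ 0.4378, -0.0116,  1.0741]), array([ 0.1966, -0.0011, -0.9805]))
shock_top [374. 257.] 0.77 [ 0.5137 -0.2016  0.2079]
shock_top [268. 218.] 0.34 [0.6226 0.0158 0.0497]
bore [187. 288.] 0.68 [0.4587 0.2135 0.014 ]
rack [349. 266.] 0.82 [ 0.507  -0.1765  0.0425]
sleeve [330. 274.] 0.57 [ 0.4874 -0.1269  0.0813]
sleeve [289. 167.] 0.41 [ 0.7673 -0.038  -0.0014]
spare [390. 261.] 0.65 [ 0.5149 -0.2645  0.0873]
coil [288. 170.] 0.85 [ 0.7225 -0.0307  0.123 ]
coil [366. 262.] 0.57 [ 0.5027 -0.1865  0.2039]
oil [402. 185.] 0.62 [ 0.6854 -0.294   0.12  ]
grease [265. 220.] 0.84 [0.6175 0.0238 0.0567]
grease [406. 186.] 0.47 [ 0.6814 -0.299   0.129 ]
bumper [373. 260.] 0.78 [ 0.5071 -0.1995  0.2078]
side (array([0.3577, 0.8051, 0.6715]), array([ 0.2477, -0.8167, -0.5215]))
shock_eye [339. 165.] 0.67 [ 0.5006 -0.1863  0.1924]
shock_eye [341. 224.] 0.58 [ 0.4772 -0.1066  0.0716]
shock_top [338. 167.] 0.77 [ 0.5018 -0.1852  0.1886]
shock_top [341. 224.] 0.74 [ 0.4779 -0.1064  0.0699]
bore [314. 331.] 0.92 [0.4701 0.2411 0.0562]
rack [333. 236.] 0.83 [ 0.4944 -0.0997  0.0373]
sleeve [341. 226.] 0.7 [ 0.4782 -0.1101  0.0639]
sleeve [337. 164.] 0.35 [ 0.5042 -0.1856  0.197 ]
coil [231. 232.] 0.92 [ 0.7528 -0.0544  0.0373]
oil [280. 178.] 0.55 [ 0.684  -0.2848  0.0842]
grease [266. 259.] 0.87 [0.6247 0.0515 0.0521]
bumper [338. 163.] 0.47 [ 0.5034 -0.1865  0.198 ]
{'t': 1.1, 'q': array([-0.9539,  0.3586,  0.0119,  0.    , -1.2241, -0.2881]), 'qd': array([ 0.0011, -0.0006,  0.0001, -0.0001, -0.0027, -0.0012]), 'joint_efforts': array([  0.0002, -58.2401,  29.3305,   7.0026,   0.0125,   0.    ]), 'eef_pos': array([ 0.2179, -0.6388,  0.2266]), 'ee_rot': array([-3.1416, -0.    , -2.8128]), 'force': array([-0.8025,  0.8213, -0.3277]), 'moment': array([ 0.0069, -0.005 ,  0.0283]), 'gripper_force': 0.0, 'width': 0.08774415339677318}
```

View pics/top0.png

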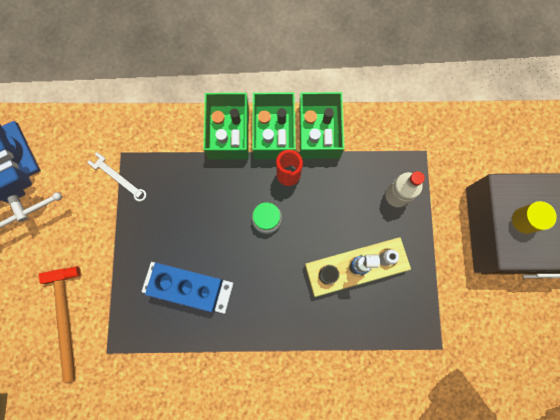

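View pics/side0.png

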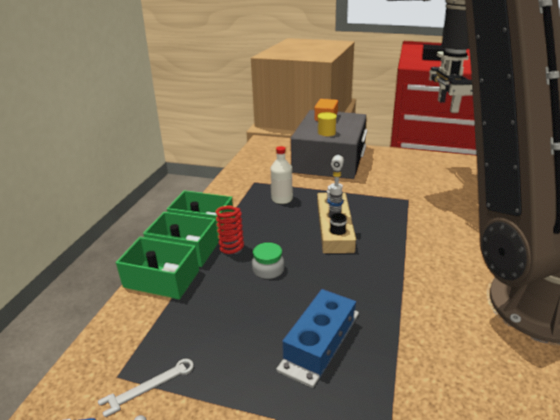

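Top view: the bores are at about (164,282), (186,287) and (204,292), with the widest on the left. The rack holds the sleeve (329,273), the shock (eyelet near 373,261) and the spare body (390,257). Next I'll measure the eyelet axis and the bore from the depth images.

Run:
```python
from h import *
np.set_printoptions(precision=4,suppress=True)
im=cv2.imread("pics/top0.png");d=np.load("top0.npy")
for uv in((164,282),(186,287),(204,292)):print("bore guess",at_z(uv,"top",.06))
hsv=cv2.cvtColor(im,cv2.COLOR_BGR2HSV)
for c in("top","side"):
    img=cv2.imread(f"pics/{c}0.png");P=cloud(c,np.load(c+"0.npy"))
    hs=cv2.cvtColor(img,cv2.COLOR_BGR2HSV)
    m=(P[...,2]>.050)&(P[...,2]<.068)&(np.abs(P[...,0]-.46)<.12)&(np.abs(P[...,1]-.19)<.12)
    Q=P[m];r=cv2.minAreaRect((Q[:,:2]*1000).astype(np.float32));print(c,"block",len(Q),r,np.median(Q[:,2]))
    # dark holes inside block hull
    hull=cv2.convexHull(np.argwhere(m)[:,::-1].astype(np.int32));mk=np.zeros(m.shape,np.uint8);cv2.fillConvexPoly(mk,hull,1)
    g=((hs[...,2]<110)&(mk>0)).astype(np.uint8)
    n,l,s,ce=cv2.connectedComponentsWithStats(g)
    for i in range(1,n):
        if s[i,4]>15:print(" dark",s[i],ce[i],at_z(ce[i],c,.06))
    for lo,hi in((.165,.23),(.185,.23)):
        e=(P[...,2]>lo)&(P[...,2]<hi)&(np.abs(P[...,0]-.505)<.07)&(np.abs(P[...,1]+.19)<.07)
        Q=P[e];print(c,"eye",len(Q),Q.min(0),Q.max(0),Q.mean(0),cv2.minAreaRect((Q[:,:2]*1000).astype(np.float32)))
    e=(P[...,2]>.032)&(P[...,2]<.046)&(np.abs(P[...,0]-.505)<.09)&(np.abs(P[...,1]+.19)<.16)
    print("rack",e.sum(),cv2.minAreaRect((P[e][:,:2]*1000).astype(np.float32)))
a=cv2.resize(im[235:305,300:420],None,fx=6,fy=6,interpolation=cv2.INTER_CUBIC)
cv2.imwrite("pics/eye.png",a[:, :720])
im2=cv2.imread("pics/side0.png");b=cv2.resize(im2[145:225,300:380],(560,560),interpolation=cv2.INTER_CUBIC)
cv2.imwrite("pics/both.png",np.hstack([cv2.resize(a,(480,280)),cv2.resize(b,(280,280))]))
```

```text
bore guess [0.4726 0.2578 0.06  ]
bore guess [0.4606 0.2066 0.06  ]
bore guess [0.4487 0.1647 0.06  ]
top block 1945 ((461.7932434082031, 215.40640258789062), (160.1338653564453, 77.81546783447266), 75.09429168701172) 0.06003499900145377
 dark [155 273  11  17  83] [158.9036 280.506 ] [0.4762 0.2697 0.06  ]
 dark [178 280   9  14  54] [181.3148 285.7963] [0.4635 0.2175 0.06  ]
 dark [198 287   7  10  32] [200.5312 290.875 ] [0.4514 0.1727 0.06  ]
top eye 201 [ 0.4937 -0.2118  0.1893] [ 0.5207 -0.1848  0.2131] [ 0.5064 -0.1974  0.2057] ((507.1396179199219, -198.31549072265625), (27.0497989654541, 26.81022834777832), 89.18096923828125)
top eye 201 [ 0.4937 -0.2118  0.1893] [ 0.5207 -0.1848  0.2131] [ 0.5064 -0.1974  0.2057] ((507.1396179199219, -198.31549072265625), (27.0497989654541, 26.81022834777832), 89.18096923828125)
rack 2267 ((507.4958801269531, -199.37644958496094), (79.75714111328125, 240.46990966796875), 15.146504402160645)
side block 2370 ((463.1044921875, 214.23007202148438), (164.64108276367188, 78.466064453125), 74.9283447265625) 0.0591663863622108
 dark [326 302  12   7  68] [331.4706 305.0588] [0.4504 0.1701 0.06  ]
 dark [282 303  74  58 275] [318.8473 341.2   ] [0.4555 0.2673 0.06  ]
 dark [314 315  16  11 134] [321.4925 319.6567] [0.4616 0.2136 0.06  ]
 dark [299 331  21  15 245] [308.7918 337.8571] [0.4749 0.2639 0.06  ]
side eye 172 [ 0.4947 -0.2129  0.1654] [ 0.5207 -0.1822  0.2104] [ 0.5069 -0.1911  0.1931] ((507.53179931640625, -197.4884033203125), (29.742416381835938, 26.03952407836914), 86.8750228881836)
side eye 125 [ 0.4947 -0.2129  0.1855] [ 0.5207 -0.1822  0.2104] [ 0.507  -0.1908  0.2003] ((507.53179931640625, -197.4884033203125), (29.742416381835938, 26.03952407836914), 86.8750228881836)
rack 868 ((508.1997375488281, -197.3018035888672), (80.77755737304688, 246.96104431152344), 15.16379451751709)
```

View pics/both.png

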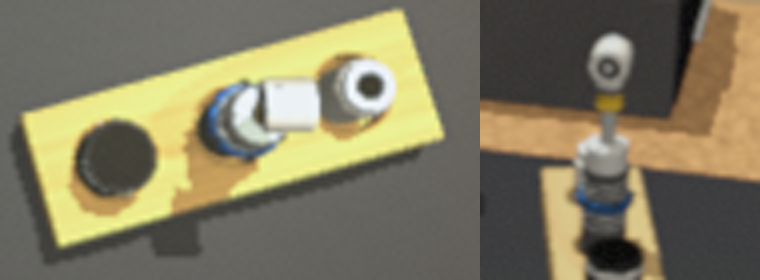

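The crop shows the eyelet barrel (294,103) with its flat end facing +y, so its axis is close to world y (about 88°). The shock is upright at about (0.507,-0.198). The block rectangles and bore spacing put the wide bore near (0.4737,0.2576).

```bash
cat >> h.py <<'E'
from scipy.spatial.transform import Rotation as Rot
def go(p,axis_deg=None):
    s=arm.get_state();R=Rot.from_euler("xyz",s["ee_rot"])
    d=R.inv().apply(np.array(p)-s["eef_pos"])*1000
    y=R.as_matrix()[:,1];a=np.degrees(np.arctan2(y[1],y[0]))
    w=0 if axis_deg is None else -np.radians((axis_deg-a+90)%180-90)
    print("shift",np.round(d,1),"wz",round(w,3),"t",s["t"],s["eef_pos"],"F",np.round(s["force"],2),s["width"])
E
python3 - <<'E'
from h import *
go((.507,-.198,.26),88)
E
```

```text
shift [-415.9  323.9  -33.4] wz 0.364 t 1.1 [ 0.21794147 -0.63884143  0.22657445] F [-0.8   0.82 -0.33] 0.08774415339677318
```

```bash
python3 -m jog '[[[0,0,-33,0,0,0,87],[-416,324,-33,0,0,0.364,87],[-416,324,-33,0,0,0.364,87],[-416,324,-33,0,0,0.364,87],[-416,324,-33,0,0,0.364,87],[-416,324,-33,0,0,0.364,87],[-416,324,-33,0,0,0.364,87],[-416,324,-33,0,0,0.364,87],[-416,324,-33,0,0,0.364,87],[-416,324,-33,0,0,0.364,87],[-416,324,-33,0,0,0.364,87],[-416,324,-33,0,0,0.364,87],[-416,324,-33,0,0,0.364,87]]]'
python3 - <<'E'
from h import *
im,d=grab_frame("side");cv2.imwrite("pics/s1.png",cv2.resize(im[80:240,220:430],None,fx=3,fy=3,interpolation=cv2.INTER_CUBIC))
go((.507,-.198,.177),88)
print(proj(np.array([.507,-.198,.196]),"side"),proj(arm.get_state()["eef_pos"],"side"))
E
```

```text
t: 2.72
eef_pos: [0.5065, -0.1986, 0.2596]
ee_rot: [-3.142, 0.0, 3.105]
force: [0.7, 0.3, 0.0]
width: 0.0875
gripper_force: 0.0
shift [-0.4  0.7 82.7] wz -0.002 t 2.775 [ 0.50654441 -0.19868509  0.25966869] F [ 0.62 -0.16 -0.2 ] 0.08693908105968573
[337.10430583 161.79832376] [338.27617415 138.2691227 ]
```

View pics/s1.png

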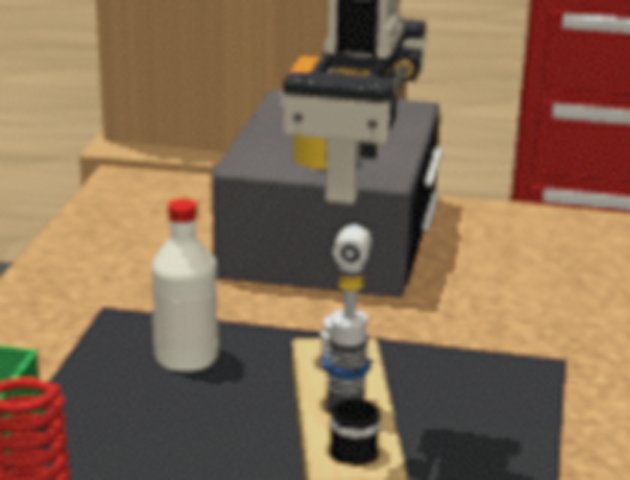

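The side view shows the eyelet at full-frame (337,163), which matches my projection, and the finger is directly above it. I'll descend and grip.

```bash
python3 -m jog '[[[0,0,40,0,0,0,87],[0,0,83,0,0,0,87],[0,0,83,0,0,0,87],[0,0,83,0,0,0,22],[0,0,83,0,0,0,22],[0,0,83,0,0,0,22],[0,0,83,0,0,0,22],[0,0,83,0,0,0,22],[0,0,83,0,0,0,22],[0,0,83,0,0,0,22]]]' 35
```

```text
t: 4.03
eef_pos: [0.5069, -0.198, 0.1766]
ee_rot: [-3.141, -0.0, 3.107]
force: [-1.5, -1.5, 0.4]
width: 0.0261
gripper_force: 34.4
```

```bash
python3 -m jog '[[[0,0,-10,0,0,0,22],[0,0,-25,0,0,0,22],[0,0,-45,0,0,0,22],[0,0,-70,0,0,0,22],[0,0,-95,0,0,0,22],[0,0,-110,0,0,0,22],[0,0,-110,0,0,0,22]]]'
python3 - <<'E'
from h import *
go((.4737,.2576,.287))
E
```

```text
t: 4.9
eef_pos: [0.5076, -0.1979, 0.2878]
ee_rot: [3.142, 0.003, 3.106]
force: [0.7, -0.1, -5.3]
width: 0.0262
gripper_force: 34.3
shift [ 49.9 454.    0.7] wz 0 t 4.9 [ 0.50757797 -0.19785383  0.28780635] F [ 0.72 -0.12 -5.28] 0.026238599173543892
```

```bash
python3 -m jog '[[[1,12,0,0,0,0,22],[4,36,0,0,0,0,22],[8,71,0,0,0,0,22],[12,110,0,0,0,0,22],[17,150,0,0,0,0,22],[21,190,0,0,0,0,22],[26,230,0,0,0,0,22],[30,270,0,0,0,0,22],[34,310,0,0,0,0,22],[39,350,0,0,0,0,22],[43,388,0,0,0,0,22],[46,418,0,0,0,0,22],[48,438,0,0,0,0,22],[50,450,0,0,0,0,22],[50,454,0,0,0,0,22],[50,454,0,0,0,0,22],[50,454,0,0,0,0,22],[50,454,0,0,0,0,22]]]'
python3 - <<'E'
from h import *
np.set_printoptions(precision=4,suppress=True)
go((.4737,.2576,.22))
for c in("top","side"):
    im,d=grab_frame(c);cv2.imwrite(f"pics/{c}2.png",im);np.save(c+"2.npy",d)
    print(c,[(np.round(r["uv"]),r["confidence"],at_z(r["uv"],c,.06)) for r in spot_in("bore",c)[:2]],[(np.round(r["uv"]),r["confidence"]) for r in spot_in("shock_mid",c)[:2]])
a=cv2.imread("pics/top2.png")[240:320,110:250];b=cv2.imread("pics/side2.png")[200:400,240:400]
cv2.imwrite("pics/both2.png",np.hstack([cv2.resize(b,(480,600)),cv2.resize(a,(320,600*320//320))[:600]]) if 0 else np.hstack([cv2.resize(b,(400,500),interpolation=2),cv2.copyMakeBorder(cv2.resize(a,(400,229),interpolation=2),0,271,0,0,0)]))
E
```

```text
t: 7.15
eef_pos: [0.4732, 0.2571, 0.2867]
ee_rot: [3.141, 0.0, 3.106]
force: [-0.5, -0.8, -4.9]
width: 0.0261
gripper_force: 34.3
shift [-0.5  0.5 66.7] wz 0 t 7.15 [0.4732 0.2571 0.2867] F [-0.51 -0.83 -4.85] 0.026077867616872495
top [(array([201., 291.]), 0.78, array([0.4518, 0.1721, 0.06  ]))] []
side [(array([316., 335.]), 0.65, array([0.463 , 0.2534, 0.06  ]))] [(array([309., 282.]), 0.75)]
```

View pics/both2.png

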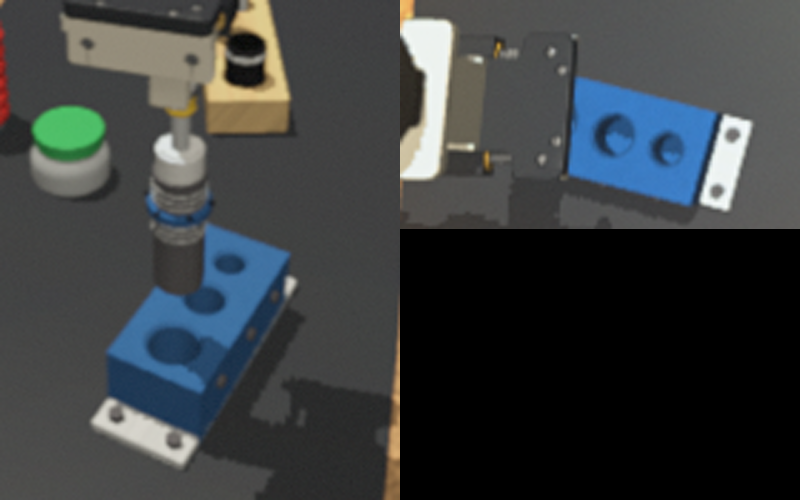

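The shock hangs straight above the block. In the side crop the mouth is at about (309,338) full-frame, which suggests y a few mm larger than my estimate. I'll check by overlaying projected circles on both views.

Run:
```python
from h import *
def ov(c,f,x0,y0,w,h,k):
    im=cv2.imread(f"pics/{f}.png")[y0:y0+h,x0:x0+w];im=cv2.resize(im,None,fx=k,fy=k,interpolation=cv2.INTER_CUBIC)
    raw=im.copy()
    th=np.linspace(0,6.283,60)
    yv=np.array([.258,.966])
    for off,r in((0,.022),(-.052,.0185),(-.097,.015)):
        p0=np.array([.4737,.2576])+off*yv
        q=np.array([(proj(np.array([p0[0]+r*np.cos(t),p0[1]+r*np.sin(t),.06]),c)-[x0,y0]+.5)*k for t in th])
        cv2.polylines(im,[q.astype(np.int32)],True,(0,255,255),1)
    xv=np.array([.966,-.258]);ce=np.array([.4623,.2149])
    q=np.array([(proj(np.r_[ce+a*.038*xv+b*.08*yv,.06],c)-[x0,y0]+.5)*k for a,b in((1,1),(1,-1),(-1,-1),(-1,1))])
    cv2.polylines(im,[q.astype(np.int32)],True,(0,0,255),1)
    return np.hstack([raw,im])
a=ov("side","side0",270,285,100,90,4);b=ov("top","top0",140,255,100,60,4)
cv2.imwrite("pics/ov.png",np.vstack([a,b[:240]]))
```

```text
(no output)
```

View pics/ov.png

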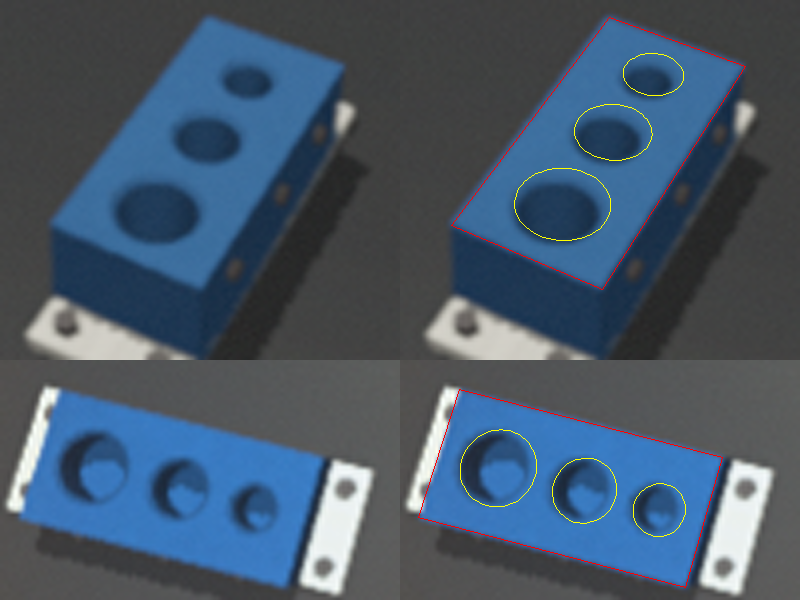

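The outlines and mouths fit in both views to about 1 mm, maybe +0.5 mm in y. Next I'll check the hanging body's axis against the TCP.

Run:
```python
from h import *
from scipy.optimize import least_squares
P=cloud("side",np.load("side2.npy"))
for lo,hi in((.125,.15),(.15,.18),(.125,.18)):
    m=(P[...,2]>lo)&(P[...,2]<hi)&(np.hypot(P[...,0]-.473,P[...,1]-.257)<.035)
    Q=P[m][:,:2]
    r=least_squares(lambda c:np.hypot(*(Q-c).T)-.018,[.473,.257],loss="soft_l1",f_scale=.001)
    print(lo,len(Q),r.x,r.cost,P[m][:,2].min())
go((.474,.258,.225))
```

```text
0.125 221 [0.47380611 0.25661535] 5.389264514824289e-05 0.1251012737067814
0.15 271 [0.47397537 0.25691915] 7.187724438052839e-05 0.15002867242965803
0.125 492 [0.47389426 0.256782  ] 0.0001282842731788922 0.1251012737067814
shift [-0.9  0.5 61.6] wz 0 t 7.45 [0.47307505 0.25754225 0.28659002] F [-0.97  0.17 -3.74] 0.02641146617107347
```

```bash
python3 -m jog '[[[0,1,15,0,0,0,22],[0,1,35,0,0,0,22],[0,1,50,0,0,0,22],[0,1,54,0,0,0,22],[0,1,57,0,0,0,22],[0,1,59,0,0,0,22],[0,1,61,0,0,0,22],[0,1,63,0,0,0,22],[0,1,63,0,0,0,22]]]'
```

```text
t: 8.57
eef_pos: [0.4734, 0.259, 0.2239]
ee_rot: [3.141, 0.001, 3.106]
force: [-0.2, 0.7, -2.3]
width: 0.0261
gripper_force: 34.3
```

```bash
python3 -m jog '[[[0,0,1.5,0,0,0,22],[0,0,3,0,0,0,22],[0,0,4.5,0,0,0,22],[0,0,4.5,0,0,0,22]]]'
```

```text
t: 9.07
eef_pos: [0.4733, 0.259, 0.2191]
ee_rot: [3.141, 0.0, 3.106]
force: [1.7, 2.2, -3.4]
width: 0.0261
gripper_force: 34.2
```

```bash
python3 -m jog '[[[0,0,3,0,0,0,22],[0,0,6,0,0,0,22],[0,0,9,0,0,0,22],[0,0,12,0,0,0,22],[0,0,15,0,0,0,22],[0,0,18,0,0,0,22],[0,0,18,0,0,0,22]]]'
```

```text
t: 9.95
eef_pos: [0.4729, 0.2585, 0.2006]
ee_rot: [-3.141, -0.0, 3.106]
force: [1.8, 3.0, -3.8]
width: 0.0261
gripper_force: 34.4
```

```bash
python3 -m jog '[[[-0.3,0.5,4,0,0,0,22],[-0.3,0.5,8,0,0,0,22],[-0.3,0.5,12,0,0,0,22],[-0.3,0.5,14.5,0,0,0,22],[-0.3,0.5,16,0,0,0,22],[-0.3,0.5,17,0,0,0,22],[-0.3,0.5,17,0,0,0,22]]]'
```

```text
t: 10.82
eef_pos: [0.4732, 0.259, 0.1839]
ee_rot: [-3.141, -0.0, 3.106]
force: [1.1, 1.1, -3.6]
width: 0.0259
gripper_force: 34.5
```

```bash
python3 -m jog '[[[0,0,0.7,0,0,0,22],[0,0,1.4,0,0,0,22],[0,0,1.4,0,0,0,22]]]'
```

```text
t: 11.2
eef_pos: [0.4733, 0.259, 0.1826]
ee_rot: [-3.141, -0.0, 3.106]
force: [1.8, 2.3, -3.4]
width: 0.0261
gripper_force: 34.5
```

```bash
python3 -m jog '[[[0,0,0.7,0,0,0,22],[0,0,1.4,0,0,0,22],[0,0,1.4,0,0,0,22]]]'
```

```text
t: 11.58
eef_pos: [0.4736, 0.2591, 0.1816]
ee_rot: [3.142, 0.0, 3.107]
force: [0.9, 1.0, 0.3]
width: 0.0262
gripper_force: 34.5
```

The weight is now on the bore floor at the expected height of 0.182. I'll release, rise and close the fingers above the eyelet.

```bash
python3 -m jog '[[[0,0,0,0,0,0,60],[0,0,0,0,0,0,60],[0,0,0,0,0,0,60],[0,0,0,0,0,0,60],[0,0,-30,0,0,0,60],[0,0,-60,0,0,0,60],[0,0,-60,0,0,0,60],[0,0,-60,0,0,0,0],[0,0,-60,0,0,0,0],[0,0,-60,0,0,0,0],[0,0,-60,0,0,0,0],[0,0,-60,0,0,0,0],[0,0,-60,0,0,0,0]]]' 20
python3 - <<'E'
from h import *
from scipy.optimize import least_squares
im,d=grab_frame("side");cv2.imwrite("pics/s3.png",cv2.resize(im[200:400,220:400],(540,600),interpolation=cv2.INTER_CUBIC))
P=cloud("side",d)
for lo,hi in((.092,.114),(.19,.213)):
    m=(P[...,2]>lo)&(P[...,2]<hi)&(np.hypot(P[...,0]-.474,P[...,1]-.258)<.03);Q=P[m]
    print(lo,len(Q),Q.min(0),Q.max(0))
go((.474,.258,.217))
E
```

```text
t: 13.2
eef_pos: [0.4734, 0.2591, 0.2412]
ee_rot: [-3.142, -0.0, 3.106]
force: [0.6, -0.2, -1.1]
width: 0.0056
gripper_force: 0.0
0.092 199 [0.45711591 0.25238051 0.09202687] [0.49398774 0.28296252 0.11399894]
0.19 273 [0.46157603 0.24534899 0.19002869] [0.48908086 0.27540334 0.2129586 ]
shift [-0.7 -1.1 24.3] wz 0 t 13.25 [0.47337231 0.25910133 0.24125131] F [ 0.62  0.56 -0.49] 0.0027450869611834764
```

View pics/s3.png

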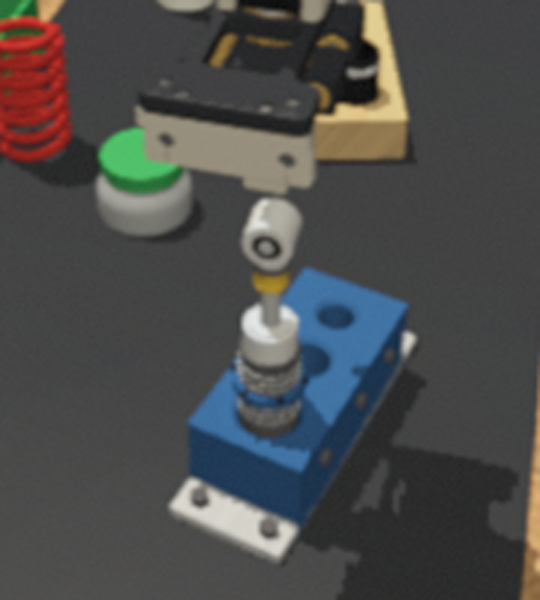

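The shock stands fully in the bore, shaft out, with the fingers closed above the eyelet (crop (270,235)). The eyelet's centre is at x≈0.475, so I'll shift 1.3 mm and push down slowly.

```bash
python3 -m jog '[[[-1.3,0,10,0,0,0,0],[-1.3,0,20,0,0,0,0],[-1.3,0,24,0,0,0,0],[-1.3,0,26,0,0,0,0],[-1.3,0,28,0,0,0,0],[-1.3,0,31,0,0,0,0],[-1.3,0,34,0,0,0,0],[-1.3,0,37,0,0,0,0],[-1.3,0,40,0,0,0,0],[-1.3,0,40,0,0,0,0]]]'
```

```text
t: 14.5
eef_pos: [0.475, 0.2593, 0.2018]
ee_rot: [3.141, 0.001, 3.107]
force: [-0.6, -0.8, 5.6]
width: 0.0006
gripper_force: 2.5
```

```bash
python3 -m jog '[[[0,0,2,0,0,0,0],[0,0,4,0,0,0,0],[0,0,6,0,0,0,0],[0,0,8,0,0,0,0],[0,0,9.5,0,0,0,0],[0,0,9.5,0,0,0,0]]]'
```

```text
t: 15.25
eef_pos: [0.475, 0.2593, 0.1924]
ee_rot: [3.141, 0.001, 3.107]
force: [-0.6, 0.1, 5.2]
width: 0.0005
gripper_force: 2.8
```

```bash
python3 -m jog '[[[0,0,1,0,0,0,0],[0,0,2,0,0,0,0],[0,0,3,0,0,0,0],[0,0,3,0,0,0,0]]]'
```

```text
t: 15.75
eef_pos: [0.4751, 0.2593, 0.1895]
ee_rot: [3.141, 0.001, 3.107]
force: [-0.1, -0.4, 5.6]
width: 0.0007
gripper_force: 2.9
```

```bash
python3 -m jog '[[[0,0,1,0,0,0,0],[0,0,2,0,0,0,0],[0,0,2,0,0,0,0]]]'
```

```text
t: 16.12
eef_pos: [0.4751, 0.2593, 0.1875]
ee_rot: [3.141, 0.001, 3.107]
force: [-0.6, 0.1, 6.2]
width: 0.0004
gripper_force: 3.0
```

```bash
python3 -m jog '[[[0,0,1,0,0,0,0],[0,0,2,0,0,0,0],[0,0,2,0,0,0,0]]]'
```

```text
t: 16.5
eef_pos: [0.4756, 0.2596, 0.1861]
ee_rot: [3.14, 0.002, 3.107]
force: [-0.1, -1.1, 9.8]
width: 0.0001
gripper_force: 4.6
```

```bash
python3 -m jog '[[[0,0,1,0,0,0,0],[0,0,2,0,0,0,0],[0,0,2,0,0,0,0]]]'
```

```text
t: 16.88
eef_pos: [0.4758, 0.2598, 0.1846]
ee_rot: [3.14, 0.003, 3.107]
force: [-0.9, -0.3, 10.7]
width: 0.0005
gripper_force: 5.6
```

```bash
python3 -m jog '[[[0,0,1,0,0,0,0],[0,0,2,0,0,0,0],[0,0,2,0,0,0,0]]]'
```

```text
t: 17.25
eef_pos: [0.4761, 0.2599, 0.1829]
ee_rot: [3.139, 0.004, 3.107]
force: [-0.7, -1.6, 12.7]
width: 0.0008
gripper_force: 6.5
```

```bash
python3 -m jog '[[[0,0,0.5,0,0,0,0],[0,0,1,0,0,0,0],[0,0,1,0,0,0,0]]]'
```

```text
t: 17.62
eef_pos: [0.4762, 0.26, 0.1822]
ee_rot: [3.139, 0.004, 3.107]
force: [-0.4, 0.0, 13.5]
width: 0.0004
gripper_force: 7.0
```

```bash
python3 -m jog '[[[0,0,0.5,0,0,0,0],[0,0,1,0,0,0,0],[0,0,1,0,0,0,0]]]'
```

```text
t: 18.0
eef_pos: [0.4764, 0.2601, 0.1814]
ee_rot: [3.139, 0.004, 3.107]
force: [-0.1, -1.2, 15.1]
width: 0.0004
gripper_force: 7.4
```

```bash
python3 -m jog '[[[0,0,0.5,0,0,0,0],[0,0,0.5,0,0,0,0]]]'
```

```text
t: 18.25
eef_pos: [0.4767, 0.2603, 0.1812]
ee_rot: [3.139, 0.005, 3.107]
force: [-0.7, -1.3, 16.6]
width: 0.0004
gripper_force: 8.2
```

The force is climbing steeply with little travel, so the bumper is nearly solid. I'll give it a touch more and hold.

```bash
python3 -m jog '[[[0,0,0.4,0,0,0,0],[0,0,0.4,0,0,0,0],[0,0,0.4,0,0,0,0],[0,0,0.4,0,0,0,0],[0,0,0.4,0,0,0,0],[0,0,0.4,0,0,0,0]]]'
```

```text
t: 19.0
eef_pos: [0.4769, 0.2604, 0.1812]
ee_rot: [3.138, 0.005, 3.108]
force: [-0.9, -0.7, 18.9]
width: 0.0005
gripper_force: 9.0
```

It is solid at 18.9 N, with no further travel, and has been held for 0.75 s. I'll retreat now.

```bash
python3 -m jog '[[[0,0,-3,0,0,0,0],[0,0,-8,0,0,0,0],[0,0,-14,0,0,0,0],[0,0,-20,0,0,0,0],[0,0,-26,0,0,0,0],[0,0,-32,0,0,0,0],[0,0,-38,0,0,0,0],[0,0,-50,0,0,0,0],[0,0,-90,0,0,0,0],[0,0,-120,0,0,0,0],[0,0,-120,0,0,0,0],[0,0,-120,0,0,0,0]]]'
python3 - <<'E'
from h import *
im,d=grab_frame("side");cv2.imwrite("pics/s4.png",cv2.resize(im[200:400,220:400],(540,600),interpolation=cv2.INTER_CUBIC))
P=cloud("side",d)
for lo,hi in((.092,.114),(.19,.23)):
    m=(P[...,2]>lo)&(P[...,2]<hi)&(np.hypot(P[...,0]-.474,P[...,1]-.258)<.03);Q=P[m]
    print(lo,len(Q),Q.min(0),Q.max(0))
E
```

```text
t: 20.5
eef_pos: [0.4743, 0.2589, 0.2975]
ee_rot: [-3.141, -0.001, 3.106]
force: [0.1, 0.0, -0.5]
width: -0.0
gripper_force: 0.0
0.092 197 [0.45691351 0.25505653 0.09208637] [0.49382638 0.27972215 0.11398976]
0.19 329 [0.46138465 0.2455661  0.19005904] [0.48930993 0.27583112 0.21611119]
```

View pics/s4.png

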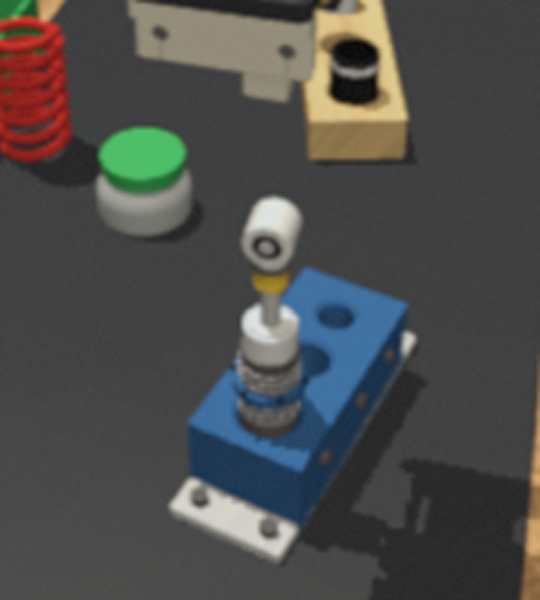

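The shock stands upright in the bore with the shaft fully out (eyelet again at crop (270,235), top at about 0.215 m), and the robot is clear of it.

```bash
python3 -c "
from station import arm
print(arm.job_done())"
```

```text
the job is handed in; nothing more can be done
None
```

I handed the job in at about 20.5 s of the 66 s limit: the shock was pushed until the bumper went solid (18.9 N highest reading, held about 0.75 s), and it now stands upright in the widest bore with its shaft back out and the robot clear; no pass/fail verdict came back.

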